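# Lower the faceting head with the guarded lift knob

### The arm

A 6-joint arm with a two-finger parallel gripper is mounted at the origin on the work surface. World frame = base frame: x ahead of the robot, y to its left, z up, the work surface at z = 0. Lengths are in m, angles in rad, forces in N, time in s.
With the tool pointing down it reaches from about 0.25 to 0.775 m from the base axis. Payload 4 kg.
Tool frame: the origin (TCP) lies at the centre of the arm's flange, where the gripper is bolted on; the fingertips stand 173 mm ahead of it and the grasp point (between the pads) lies 155 mm ahead of it; z points along the fingers, y is the direction in which the jaws open and shut (so a half turn about z gives the same grasp; the last joint's range is limited). The gripper opens to 85 mm and grips with 20 to 120 N. Pads are 22 mm wide; open, the fingers measure 114 mm over their backs; the gripper's body (76 mm by 85 mm) begins 54 mm behind the grasp point. The pads swing forward as they close: fully open they stand 13 mm farther back than shut.
Start: joints at [-1.422, 0.087, 1.371, -0, 1.684, -0.103], TCP at [0.137, -0.533, 0.405] pointing down, gripper open.
Joint ranges: [-3.1, 3.1], [-0.76, 2.03], [0.27, 2.55], [-1.08, 4.22], [0.17, 2.65], [-2.57, 2.57]. Speed limits (rad/s): [2.79, 2.79, 3.14, 3.14, 3.14, 3.14].

### API

Orientations are given as a rotation vector (axis times angle).
In Python, from station import status, optics, ticket gives the robot as it stands.
- The arm moves only by the tool apply_moves, never from a script. Its argument "commands" is a list of rows, each a list of 2 entries, a list of its own where there are three numbers: the shift along the world's x, y, z in cm, then the turn, a rotation vector about the world's x, y, z in rad. In form: [[[x, y, z], [ax, ay, az]], ...]. A call has 1 to 10 rows; each row is the pose to reach, as a shift and turn from the pose commanded when the call began; what a row does not reach only later rows make up. A row lasts 1/8 s, in which the tool goes at most 62.5 mm and 10.7 degrees, less where a joint would pass 70% of its speed; a pose out of reach is approached as far as the arm can. A call with a gripper value outside its range is refused whole. "hand" is the opening, from -1 (shut) to 1 (fully open), set as the call begins (left out, the last holds). The fingers move at their own pace and stop on an object; "grip_force" is the grip in N (left out, the last holds). Time passes only in rows, so rows that repeat a pose let the fingers close. It gives the time, the measured TCP pose, the force and the opening at its end, in the units of the state.
- status.get_obs(): the state, without advancing time (a new reading comes with each control period).
- optics.read_camera(name): name is "side" or "top"; returns the picture (420x560x3 uint8, red, green, blue); there is no depth.
- optics.camera_model(name): a dict with "mtx" (3x3 intrinsics, pixels), "cam_to_world" (4x4, takes a point from camera to world coordinates). Camera axes: x right, y down, z forward; pixel columns grow to the right and rows downward; lengths in m; the calibration is good to about 2 mm. A picture is of the moment at which its call begins. camera_model takes no time and is no camera call.
- ticket.hand_in(): hands the job in, once; it reports no verdict.
The state is a dict: "clock": time; "joint_pos": joint angles; "qd": joint speeds; "tau": joint torques, N m; "tcp_pos": TCP position; "tcp_rot": TCP orientation; "wrist_force": force on the tool from outside, world axes, zero at the start; "moment": the same for the moment, N m; "grip_width": finger opening in m.
Only numpy, scipy, OpenCV 4.12 (cv2) and the standard library are available. Lean on these libraries where they do the work, as an engineer would, in place of code of your own. Each camera call takes 0.05 s, during which the arm holds its last target.

### The job

Bring the citrine on the faceting machine down until it stands about 4 mm above the copper lap: slide the sprung splash shutter on the sloping panel open and park its handle in the holding notch, reach through the guard opening and turn the sunken ribbed knob clockwise, then free the handle so that the shutter springs fully shut. The stone must never touch the lap, the head and quill are not to be pushed by hand, and the things lying around the machine stay where they are.

Things in the scene. Friction and masses are not known exactly. Their poses are not given: they have to be found in the camera images.
- machine: Faceting machine fixed on the counter: grey base 330 x 480 x 50 mm, origin under it at counter level, x away from the robot at yaw 0, y left. At its front right a console (250 mm wide, top 172 mm high) with the sloping panel; at its left a 150 mm copper lap in a black pan (centre x 20, y 110, top z 95 mm); behind the console the steel mast (22 mm round, x 80, y -30, 400 mm high).
- panel: Sloping control panel of the machine, 140 mm up the slope x 250 mm wide. Origin in the middle of its face; x points up the slope, y left, z straight out of it (up and back to the robot's side, 42 degrees off vertical). At its left the guard opening with the knob in a well behind it, closed by a steel shutter; right of that the shutter's black handle in an L-shaped gate.
- guard_opening (a point): Middle of the guard opening, in the panel face at panel x 0, y +80 mm; axes as the panel's. A rectangle 92 mm along panel x by 66 mm along panel y in a 4 mm plate; the shutter runs right under the plate. The well behind is 104 x 76 mm, its floor 50 mm below the face. Slim fingers straddling the knob along panel x can swing about 0.68 rad to either side of that line.
- lift_knob (a joint): Turn of the ribbed mast-height knob, rad, 0 to 1.667; grows when turned clockwise as seen looking at the panel. Each radian lowers the head by 15 mm. It takes about 0.1 N m and stays where it is left.
- knob_grip (a point): Middle of the ribbed black knob (26 mm diameter, 22 mm long) on its axis, at panel x 0, y +80, z -23 mm: its top lies 12 mm below the panel face, hidden by the closed shutter. z points out of the panel along the knob's axis; x and y turn with the knob.
- shutter (a joint): Travel of shutter and handle along the slot to the panel's right (panel -y), m. 0 is shut: the steel shutter covers the opening. At 68 mm or more the opening is clear; the end stop is at 76 mm. A spring pushes it shut with 5 N at 0, rising to 8 N. Let go anywhere outside the notch, it snaps shut.
- handle (a joint): Travel of the handle sideways, down the slope (panel -x), into the holding notch at the slot's right end, m, 0 to 0.014; possible only while shutter is over about 68 mm. Down in the notch the spring holds the handle against the notch wall (shutter about 68 mm) and the shutter stays open. Moving it back up the slope to 0 (2 to 6 N) frees it.
- handle_grip (a point): Middle of the shutter's upright black round handle, 20 mm diameter and 30 mm long along panel z, 31 mm out from the panel face (it spans 16 to 46 mm; below it an 8 mm stem). Shut, it is at panel x 0, y +20 mm; parked, at about x -14, y -48 mm. Axes as the panel's. The steel gate plate under it stands 4 mm proud of the panel.
- head: Faceting head on the mast: aluminium block 46 x 46 x 62 mm, with protractor, slanting steel quill, toothed index gear and the brass dop that carries the citrine. Origin on the mast axis, 88 mm above the stone tip; axes as the machine's. It only slides up and down, driven by the knob; it holds still when the knob is still.
- stone_tip (a point): Lowest point of the 18 mm citrine on the dop. At the start it stands about 14 to 24 mm above the lap.
- lap_top (a point): Point on the upper face of the copper lap straight below the stone tip.
- spotting_dish: Bystander: white porcelain spotting dish 85 x 110 x 12 mm, loose on the counter, origin under its middle.
- index_gear: Bystander: steel index gear plate 82 mm in diameter, 6 mm thick, lying flat, origin under its middle.
- brass_dop: Bystander: tapered brass dop standing upright, 16 mm foot, 50 mm high, origin under its foot.
- citrine_rough: Bystander: rough six-sided citrine crystal lying down, 46 mm long, 26 mm thick, origin under its middle.

How it is judged:
On the way, in this order (a step that is already met when the one before it is completed fails the run):
1. the shutter is open with its handle parked in the holding notch (value of joint shutter above 0.064 m and value of joint handle above 0.008 m), for 0.2 s.
2. with the shutter still parked open, the stone stands 1.5 to 6.5 mm above the lap (all of step 1 and z of stone_tip in the frame of lap_top between 0.0015 and 0.0065 m), for 0.2 s.
At the end, for the whole second after the job is handed in: The stone tip stands 1.5 to 6.5 mm above the lap and is still, and the shutter is shut (within 4 mm), its handle out of the notch (z of stone_tip in the frame of lap_top between 0.0015 and 0.0065 m and value of joint shutter below 0.004 m and value of joint handle below 0.006 m and linear speed of head below 0.005 m/s); the robot touches nothing.
It fails at once if the stone touches the lap (z of stone_tip in the frame of lap_top below 0.0005 m).
It fails at once if the robot pushes on the head, quill or stone (over 1 N) (contact force between any of the arm, the fingers and head above 1 N).
It fails at once if a thing lying by the machine is moved more than 15 mm (distance of any of spotting_dish, index_gear, brass_dop, citrine_rough from where it was at the start of the episode above 0.015 m).
It also fails if it takes over 51 s, if anything falls off the work surface, if the arm or the gripper's body presses on something with over 40 N, if the wrist force passes 120 N, or if a joint passes its speed limit or range.

## Working session

There is one attempt and no reset: what is moved stays moved. The work goes in short steps, Python scripts to look and compute and a tool call to move; the robot and the scene stay as the last step left them, time stands still between calls to the robot, and variables do not carry over. Pictures are saved under pics/ and viewed, and the job is handed in when it is done.

Besides the shell and the picture viewer there is one more tool, called after "Call:" as a command line: name --argument value ..., lists and objects as JSON in quotes. apply_moves: Moves the arm, as the interface text tells. Its arguments: {"type":"object","properties":{"commands":{"type":"array"},"hand":{"type":"number"},"grip_force":{"type":"number"}},"required":["commands"]}

```bash
mkdir -p pics; ls; python3 - <<'E'
from station import status, optics
import cv2
o=status.get_obs()
for k,v in o.items(): print(k,v)
for n in("side","top"):
    im=optics.read_camera(n); cv2.imwrite(f"pics/{n}0.png",im[:,:,::-1]); m=optics.camera_model(n); print(n,m)
E
```

```text
pics
clock 0.0
joint_pos [-1.42209813e+00  8.79644716e-02  1.37230400e+00 -2.34595394e-05
  1.68358517e+00 -1.03115806e-01]
qd [0.00214678 0.00127169 0.0014544  0.00050415 0.00066548 0.00061562]
tau [ 7.54327139e-04 -3.51867163e+01 -3.13271892e+01 -2.94395250e-05
  1.09111975e-02 -2.51729347e-06]
tcp_pos [ 0.13700457 -0.53253991  0.40350827]
tcp_rot [-3.11448290e+00 -3.94216412e-01  1.17463716e-04]
wrist_force [-0.75970616 -0.33184853 -0.37664454]
moment [ 0.03075962 -0.02625191 -0.02790051]
grip_width 0.0851439043758255
side {'mtx': array([[419.35817367,   0.        , 277.35951666],
       [  0.        , 419.35817367, 209.3694197 ],
       [  0.        ,   0.        ,   1.        ]]), 'cam_to_world': array([[-0.89291294, -0.23342125,  0.38499482,  0.27190157],
       [-0.45022394,  0.46712374, -0.76098214,  0.75056746],
       [-0.00221082, -0.85282468, -0.52219266,  0.62289935],
       [ 0.        ,  0.        ,  0.        ,  1.        ]])}
top {'mtx': array([[431.62491732,   0.        , 270.55059687],
       [  0.        , 431.62491732, 212.0414691 ],
       [  0.        ,   0.        ,   1.        ]]), 'cam_to_world': array([[-0.02943844, -0.99268767,  0.1170665 ,  0.48708762],
       [-0.99919314,  0.03242608,  0.02369833,  0.04764593],
       [-0.02732104, -0.11627441, -0.99284129,  1.23864152],
       [ 0.        ,  0.        ,  0.        ,  1.        ]])}
```

View pics/side0.png

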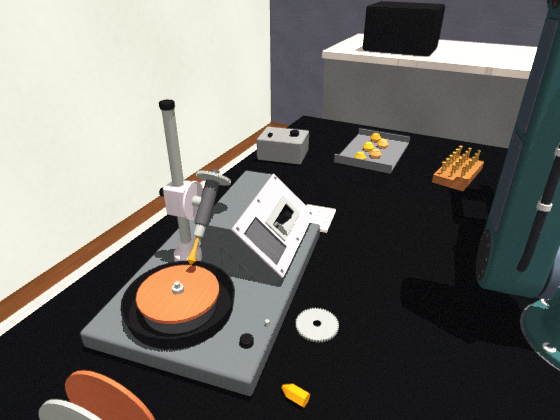

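View pics/top0.png

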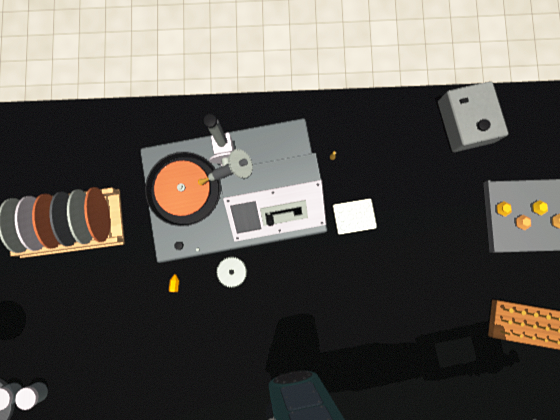

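```bash
python3 - <<'E'
import cv2
a=cv2.imread("pics/top0.png")[100:280,130:340]; cv2.imwrite("pics/top0z.png",cv2.resize(a,None,fx=3.8,fy=3.3,interpolation=cv2.INTER_CUBIC))
a=cv2.imread("pics/side0.png")[165:285,200:330]; cv2.imwrite("pics/side0z.png",cv2.resize(a,None,fx=5,fy=5,interpolation=cv2.INTER_CUBIC))
E
```

```text
(no output)
```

View pics/top0z.png

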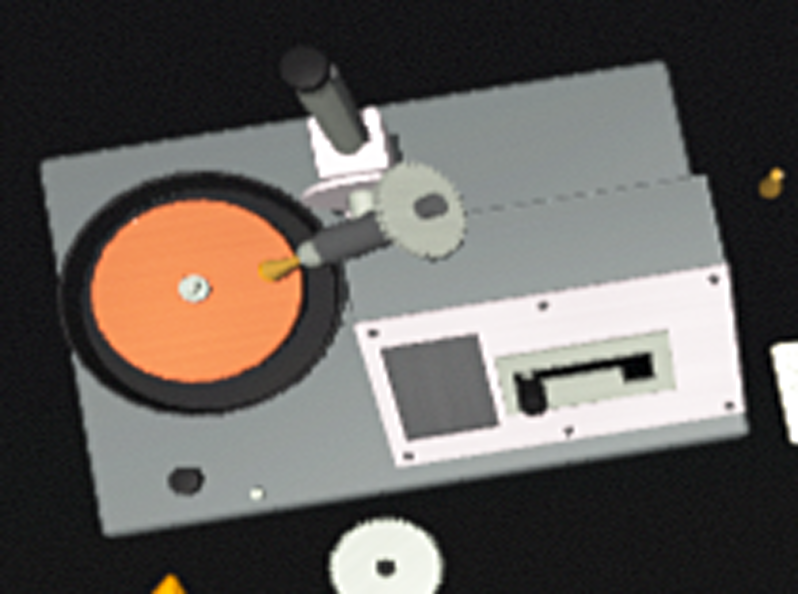

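View pics/side0z.png

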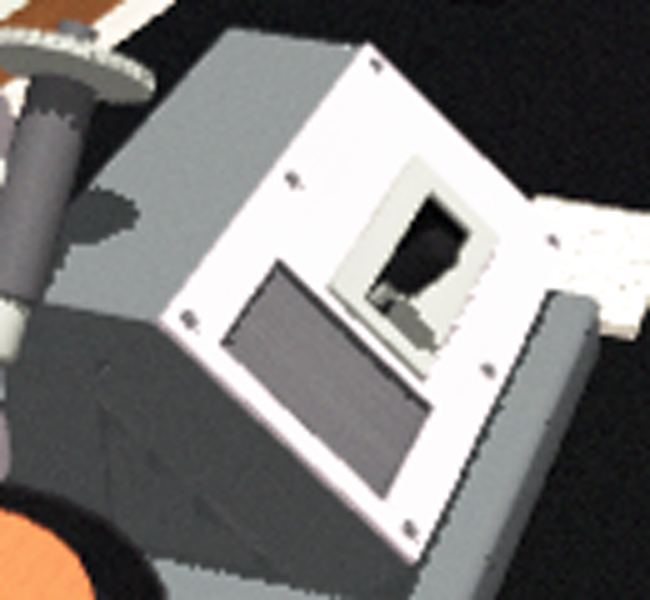

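```bash
cat > h.py <<'E'
import numpy as np, cv2
from station import status, optics
from scipy.optimize import least_squares
from scipy.spatial.transform import Rotation as R
def P(n):
    m=optics.camera_model(n); return m["mtx"]@np.linalg.inv(m["cam_to_world"])[:3]
def tri(a,b):
    X=cv2.triangulatePoints(P("top"),P("side"),np.array(a,float).reshape(2,1),np.array(b,float).reshape(2,1))[:,0]; return X[:3]/X[3]
def ray(n,p,z):
    m=optics.camera_model(n);T=m["cam_to_world"];d=T[:3,:3]@np.linalg.inv(m["mtx"])@[*p,1];return T[:3,3]+d*(z-T[2,3])/d[2]
def proj(n,X):
    q=P(n)@[*X,1];return q[:2]/q[2]
E
cat > m.py <<'E'
from h import *
tz=lambda p:((p[0]+.5)/3.8-.5+130,(p[1]+.5)/3.3-.5+100)
sz=lambda p:((p[0]+.5)/5-.5+200,(p[1]+.5)/5-.5+165)
pts={'cUL':((357,323),(160,320),(.07,.125)),'cUR':((727,265),(367,43),(.07,-.125)),'cLL':((397,466),(413,562),(-.07,.125)),
'sUL':((372,333),(188,319),None),'sUR':((714,280),(376,65),None),'sLL':((407,456),(410,528),None),'sLR':((728,406),(553,241),None),'tm':((543,306),(292,180),None),'bm':((569,431),(488,370),None),
'oUL':((381,349),(222,342),(.046,.113)),'oUR':((478,335),(280,262),(.046,.047)),'oLR':((498,424),(431,408),(-.046,.047)),'oLL':((405,440),(383,497),(-.046,.113))}
A=[];B=[]
for k,(a,b,c) in pts.items():
    X=tri(tz(a),sz(b)); e=np.hypot(*(proj("top",X)-tz(a)))
    print(k,X.round(4),e.round(2))
    if c: A.append([*c,0]);B.append(X)
A=np.array(A);B=np.array(B)
s=np.radians(42)
def Rp(y): return (R.from_euler('z',y)*R.from_euler('y',-s)).as_matrix()
f=lambda v:((A@Rp(v[0]).T+v[1:])-B).ravel()
r=least_squares(f,[.17,.5,0,.12]);print(r.x,np.degrees(r.x[0]));print((f(r.x).reshape(-1,3)*1000).round(1))
# free rigid
a=A-A.mean(0);b=B-B.mean(0);Rf,_=R.align_vectors(b,a);M=Rf.as_matrix();print(M.round(3),Rp(r.x[0]).round(3),B.mean(0)-M@A.mean(0))
for n,p,z in [('base',(42,160),.05),('base',(664,62),.05),('base',(748,432),.05),('base',(106,535),.05),('lap',(194,290),.095),]:
    print(n,ray("top",tz(p),z).round(4))
c=[ray("top",tz(p),.05) for p in [(42,160),(664,62),(748,432),(106,535)]]
print('base center',np.mean(c,0), [np.linalg.norm(c[i]-c[i-1]).round(4) for i in range(4)])
E
python3 m.py
```

```text
cUL [0.6542 0.1904 0.1678] 0.12
cUR [ 0.6906 -0.0555  0.169 ] 0.21
cLL [0.5504 0.1766 0.0751] 0.49
sUL [0.647  0.1812 0.1647] 0.26
sUR [ 0.6808 -0.0468  0.1633] 0.39
sLL [0.557  0.1681 0.0838] 0.16
sLR [ 0.5911 -0.0595  0.0819] 0.31
tm [0.6641 0.0671 0.1634] 0.22
bm [0.5744 0.0534 0.0821] 0.36
oUL [0.6355 0.1764 0.1546] 0.09
oUR [0.6451 0.1116 0.1519] 0.33
oLR [0.5799 0.1026 0.0921] 0.01
oLL [0.5691 0.168  0.0951] 0.12
[0.1477296  0.61985023 0.06034322 0.12269189] 8.464282850962713
[[-1.3  1.2  1.8]
 [-0.9 -0.2  0.5]
 [-0.4 -0.3  0.7]
 [ 1.6  0.7 -1.1]
 [ 1.6  0.2  1.5]
 [-0.8 -0.8 -0.2]
 [ 0.3 -0.9 -3.2]]
[[ 0.739 -0.147 -0.657]
 [ 0.107  0.989 -0.101]
 [ 0.665  0.005  0.747]] [[ 0.735 -0.147 -0.662]
 [ 0.109  0.989 -0.098]
 [ 0.669  0.     0.743]] [0.61981525 0.06036917 0.12243823]
base [0.8224 0.4403 0.05  ]
base [ 0.8916 -0.0279  0.05  ]
base [ 0.571  -0.0762  0.05  ]
base [0.4995 0.3916 0.05  ]
lap [0.6965 0.3158 0.095 ]
base center [0.69610676 0.18192543 0.05      ] [np.float64(0.3266), np.float64(0.4732), np.float64(0.3243), np.float64(0.4733)]
```

```bash
cat >> h.py <<'E'
YAW=.1477; PC=np.array([.6198,.0603,.1226]); PR=(R.from_euler('z',YAW)*R.from_euler('y',-np.radians(42))).as_matrix()
def pw(p): return PC+PR@np.array(p,float)
TR=np.column_stack([PR[:,1],PR[:,0],-PR[:,2]])  # tool axes
def goal(p,sw=0,depth=.155): # TCP pose with grasp pt at panel p, sw = clockwise turn seen from front
    Rt=R.from_rotvec(-sw*PR[:,2])*R.from_matrix(TR)
    return pw(p)+PR[:,2]*depth, Rt
def delta(p,sw,p0,R0):
    g,Rt=goal(p,sw); return (g-p0)*100,(Rt*R0.inv()).as_rotvec()
E
python3 - <<'E'
from h import *
print(np.linalg.det(TR))
ims={n:cv2.imread(f"pics/{n}0.png") for n in("top","side")}
for n in ims:
    im=cv2.resize(ims[n],None,fx=4,fy=4,interpolation=cv2.INTER_CUBIC)
    for p,c in[((0,.02,.046),(0,255,0)),((0,.02,.016),(0,0,255)),((-.014,-.048,0.004),(255,0,0)),((0,-.048,.004),(255,0,0)),((0,.08,0),(255,255,0))]:
        q=(proj(n,pw(p))+.5)*4-.5
        cv2.circle(im,tuple(q.astype(int)),4,c,1); print(n,p,(q/4).round(1))
    o=[(500,600),(800,600)][n=="side"]
    im=im[600:1080,900:1340] if n=="top" else im[660:1140,800:1320]
    cv2.imwrite(f"pics/{n}ov.png",im)
a=ims["side"][90:310,110:240];cv2.imwrite("pics/sidehead.png",cv2.resize(a,None,fx=3,fy=2.7))
o=status.get_obs(); p0=np.array(o["tcp_pos"]);R0=R.from_rotvec(o["tcp_rot"])
print(delta((0,.02,.111),0,p0,R0))
g,Rt=goal((0,.02,.111)); print(g)
E
```

```text
1.0000000000000004
top (0, 0.02, 0.046) [270.4 223.6]
top (0, 0.02, 0.016) [269.3 216.7]
top (-0.014, -0.048, 0.004) [295.3 213.7]
top (0, -0.048, 0.004) [294.6 209.4]
top (0, 0.08, 0) [246.1 217.3]
side (0, 0.02, 0.046) [289.2 213.9]
side (0, 0.02, 0.016) [280.1 221.2]
side (-0.014, -0.048, 0.004) [290.3 212.7]
side (0, -0.048, 0.004) [286.  208.5]
side (0, 0.08, 0) [266.  240.5]
(array([30.38140837, 58.64514554, -8.33427519]), array([-0.44376964, -0.66865353,  1.39503117]))
[0.4408059  0.05388879 0.32027652]
```

View pics/topov.png

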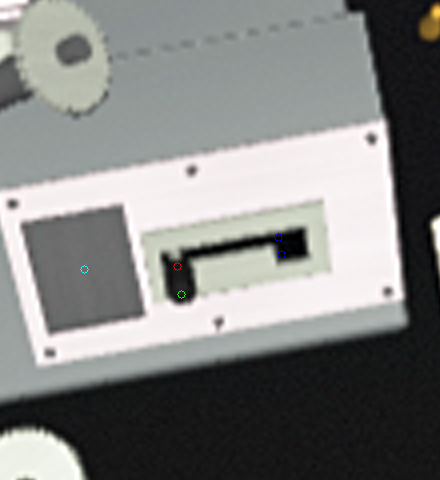

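View pics/sideov.png

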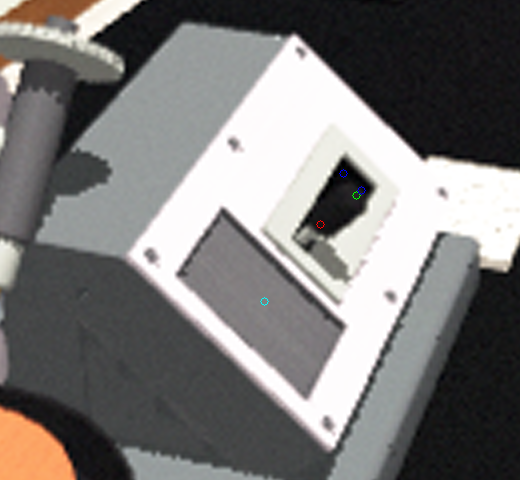

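View pics/sidehead.png

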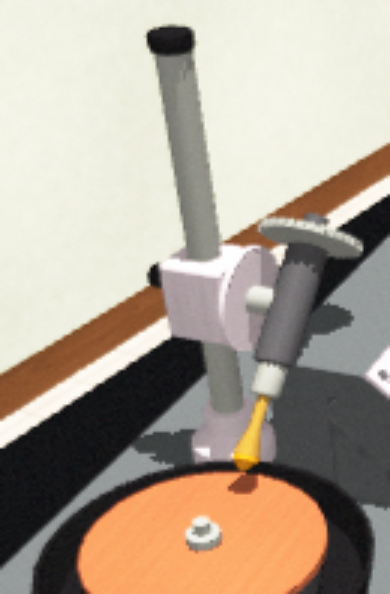

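```bash
python3 - <<'E'
import numpy as np
V=np.array([-0.44376964, -0.66865353,  1.39503117]);D=np.array([30.38,58.64,-8.33])
print(np.linalg.norm(V))
for i in range(1,11): print((D*i/10).round(1),(V*i/10).round(3))
E
```

```text
1.6093915004866775
[ 3.   5.9 -0.8] [-0.044 -0.067  0.14 ]
[ 6.1 11.7 -1.7] [-0.089 -0.134  0.279]
[ 9.1 17.6 -2.5] [-0.133 -0.201  0.419]
[12.2 23.5 -3.3] [-0.178 -0.267  0.558]
[15.2 29.3 -4.2] [-0.222 -0.334  0.698]
[18.2 35.2 -5. ] [-0.266 -0.401  0.837]
[21.3 41.  -5.8] [-0.311 -0.468  0.977]
[24.3 46.9 -6.7] [-0.355 -0.535  1.116]
[27.3 52.8 -7.5] [-0.399 -0.602  1.256]
[30.4 58.6 -8.3] [-0.444 -0.669  1.395]
```

Call:
apply_moves --commands '[[[3.0,5.9,0],[-0.044,-0.067,0.14]],[[6.1,11.7,0],[-0.089,-0.134,0.279]],[[9.1,17.6,-0.5],[-0.133,-0.201,0.419]],[[12.2,23.5,-1.3],[-0.178,-0.267,0.558]],[[15.2,29.3,-2.2],[-0.222,-0.334,0.698]],[[18.2,35.2,-3],[-0.266,-0.401,0.837]],[[21.3,41,-4.5],[-0.311,-0.468,0.977]],[[24.3,46.9,-6],[-0.355,-0.535,1.116]],[[27.3,52.8,-7.5],[-0.399,-0.602,1.256]],[[30.4,58.6,-8.3],[-0.444,-0.669,1.395]]]' --hand 0.0 --grip_force 60

```text
clock: 1.35
tcp_pos: [0.4215, 0.0186, 0.3276]
tcp_rot: [1.666, 1.943, 0.748]
wrist_force: [1.2, 0.5, 0.5]
grip_width: 0.042
```

```bash
python3 - <<'E'
from h import *
o=status.get_obs(); p0=np.array(o["tcp_pos"]);R0=R.from_rotvec(o["tcp_rot"])
print(p0,o["tcp_rot"],o["joint_pos"],o["qd"].round(3))
print(delta((0,.02,.111),0,p0,R0),delta((0,.02,.033),0,p0,R0))
E
```

```text
[0.42152632 0.01858497 0.32756834] [1.66559766 1.94271929 0.74848002] [-0.16680989 -0.40865992  2.02831013  0.28761887  0.83081968 -0.43825632] [ 1.312  0.524 -0.079 -0.123 -1.087 -0.138]
(array([ 1.92795781,  3.53038112, -0.72918137]), array([ 0.00152108,  0.00461995, -0.00475748])) (array([ 7.09035057,  4.29845996, -6.52571101]), array([ 0.00152108,  0.00461995, -0.00475748]))
```

Call:
apply_moves --commands '[[[0,0,0],[0,0,0]],[[0,0,0],[0,0,0]]]'

```text
clock: 1.6
tcp_pos: [0.4214, 0.0167, 0.3279]
tcp_rot: [1.672, 1.941, 0.746]
wrist_force: [-0.5, -0.3, 0.7]
grip_width: 0.0426
```

```bash
python3 - <<'E'
from h import *
o=status.get_obs(); p0=np.array(o["tcp_pos"]);R0=R.from_rotvec(o["tcp_rot"])
print(p0,o["tcp_rot"],o["joint_pos"],o["qd"].round(3))
print(delta((0,.02,.111),0,p0,R0),delta((0,.02,.033),0,p0,R0))
for n in("side","top"):
    im=optics.read_camera(n); cv2.imwrite(f"pics/{n}1.png",im[:,:,::-1])
E
```

```text
[0.42144432 0.01669446 0.3278986 ] [1.6723016  1.94106025 0.74616772] [-0.17183123 -0.40846211  2.02685344  0.28807094  0.83584931 -0.43767795] [-0.049 -0.011 -0.01  -0.002 -0.002 -0.001]
(array([ 1.93615771,  3.71943295, -0.76220794]), array([ 2.47972423e-05,  1.13761188e-03, -7.10964024e-04])) (array([ 7.09855047,  4.48751179, -6.55873758]), array([ 2.47972423e-05,  1.13761188e-03, -7.10964024e-04]))
```

View pics/side1.png

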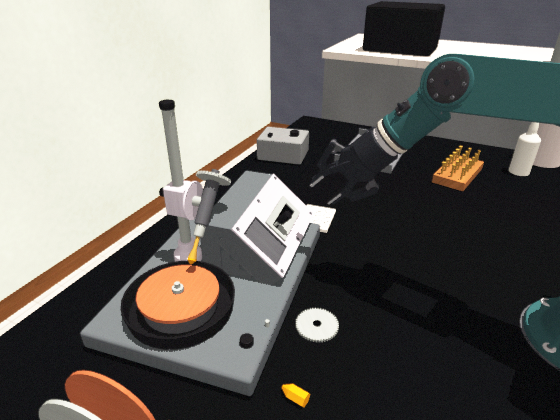

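Call:
apply_moves --commands '[[[1.9,3.7,-0.8],[0,0,0]],[[1.9,3.7,-0.8],[0,0.001,0]],[[3.2,3.9,-2.2],[0,0.001,0]],[[4.5,4.1,-3.7],[0,0.001,0]],[[5.8,4.3,-5.1],[0,0.001,0]],[[7.1,4.5,-6.6],[0,0.001,0]],[[7.1,4.5,-6.6],[0,0.001,0]],[[7.1,4.5,-6.6],[0,0.001,0]]]'

```text
clock: 2.7
tcp_pos: [0.4926, 0.0602, 0.2631]
tcp_rot: [1.674, 1.937, 0.746]
wrist_force: [0.4, -1.0, -0.3]
grip_width: 0.0428
```

```bash
python3 - <<'E'
from h import *
o=status.get_obs(); p0=np.array(o["tcp_pos"]);R0=R.from_rotvec(o["tcp_rot"])
print(delta((0,.02,.033),0,p0,R0),o["wrist_force"])
im={n:optics.read_camera(n)[:,:,::-1] for n in("side","top")}
a=cv2.resize(im["side"][150:300,180:380],None,fx=2.5,fy=2.5,interpolation=2); b=cv2.resize(im["top"][160:260,200:340],None,fx=2.1,fy=2.1,interpolation=2)
c=np.zeros((600,500,3),np.uint8);c[:375]=a;c[380:590,:294]=b;cv2.imwrite("pics/c2.png",c)
E
```

```text
(array([-0.0141513 ,  0.13743994, -0.08357768]), array([-4.03507125e-05,  2.46197076e-03,  2.23817840e-03])) [ 0.44547234 -0.98404061 -0.33519118]
```

View pics/c2.png

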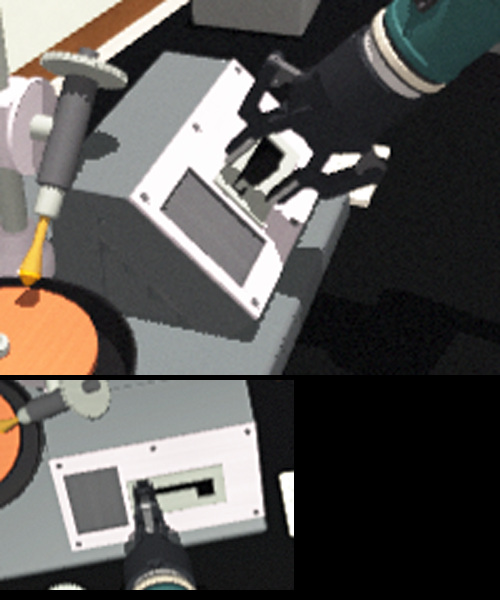

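Call:
apply_moves --commands '[[[0,0.1,0],[0,0,0]],[[0,0.1,0],[0,0,0]],[[0,0.1,0],[0,0,0]],[[0,0.1,0],[0,0,0]],[[0,0.1,0],[0,0,0]],[[0,0.1,0],[0,0,0]]]' --hand -1

```text
clock: 3.55
tcp_pos: [0.4924, 0.0624, 0.2632]
tcp_rot: [1.671, 1.94, 0.747]
wrist_force: [-5.5, -1.5, 5.1]
grip_width: 0.0185
```

```bash
python3 - <<'E'
from h import *
o=status.get_obs(); p0=np.array(o["tcp_pos"]);R0=R.from_rotvec(o["tcp_rot"])
print(o["grip_width"],PR.T@o["wrist_force"],delta((0,.02,.033),0,p0,R0))
print('-y 74mm',(-PR[:,1]*7.4),'-x 14',-PR[:,0]*1.4)
E
```

```text
0.018508515158328603 [-0.84671118 -0.65237818  7.57606998] (array([-0.00155943, -0.08587692, -0.0933507 ]), array([ 0.00041522,  0.00253621, -0.00030756]))
-y 74mm [ 1.08901039e+00 -7.31943006e+00 -5.13478149e-17] -x 14 [-1.02907503 -0.15310938 -0.93678285]
```

Call:
apply_moves --commands '[[[0.1,-1.2,0.07],[0,0,0]],[[0.3,-2.4,0.07],[0,0,0]],[[0.5,-3.7,0.07],[0,0,0]],[[0.7,-4.9,0.07],[0,0,0]],[[0.85,-6.1,0.07],[0,0,0]],[[1.0,-7.1,0.07],[0,0,0]],[[1.0,-7.2,0.07],[0,0,0]],[[1.0,-7.2,0.07],[0,0,0]]]'

```text
clock: 4.55
tcp_pos: [0.5021, -0.0078, 0.2626]
tcp_rot: [1.675, 1.944, 0.75]
wrist_force: [-1.0, 7.6, -0.9]
grip_width: 0.0185
```

```bash
cat > s.py <<'E'
from h import *
def panelpos():
    o=status.get_obs();p0=np.array(o["tcp_pos"]);R0=R.from_rotvec(o["tcp_rot"])
    g=p0+R0.as_matrix()[:,2]*.155
    print("grasp in panel mm",(PR.T@(g-PC)*1000).round(1),"F",(PR.T@o["wrist_force"]).round(1),"w",round(o["grip_width"],4),"rot err",((R.from_matrix(TR)*R0.inv()).as_rotvec()).round(4),"t",o["clock"])
    return o,p0,R0
def shot(name):
    im={n:optics.read_camera(n)[:,:,::-1] for n in("side","top")}
    a=cv2.resize(im["side"][150:300,180:380],None,fx=2.5,fy=2.5,interpolation=2); b=cv2.resize(im["top"][160:260,200:340],None,fx=2.1,fy=2.1,interpolation=2)
    c=np.zeros((600,500,3),np.uint8);c[:375]=a;c[380:590,:294]=b;cv2.imwrite(f"pics/{name}.png",c)
    for n in im: cv2.imwrite(f"pics/{name}_{n}.png",im[n])
E
python3 -c "
from s import *
panelpos();shot('c3')"
```

```text
grasp in panel mm [ -0.4 -49.3  33.6] F [-0.5  7.7 -0.7] w 0.0185 rot err [-0.0042 -0.0012 -0.0027] t 4.55
```

View pics/c3.png

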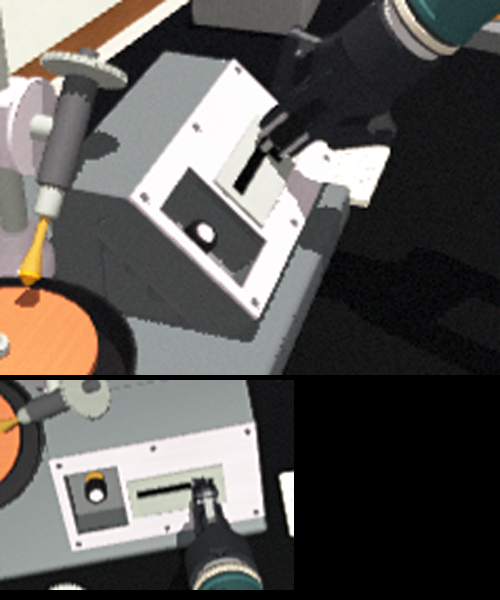

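Call:
apply_moves --commands '[[[0.05,-0.35,0],[0,0,0]],[[-0.3,-0.4,-0.35],[0,0,0]],[[-0.7,-0.45,-0.7],[0,0,0]],[[-1.05,-0.5,-1.0],[0,0,0]],[[-1.05,-0.5,-1.0],[0,0,0]],[[-1.05,-0.5,-1.0],[0,0,0]]]'

```text
clock: 5.4
tcp_pos: [0.4928, -0.0127, 0.2538]
tcp_rot: [1.672, 1.94, 0.753]
wrist_force: [9.5, 9.6, -2.3]
grip_width: 0.0183
```

```bash
python3 -c "
from s import *
panelpos()"
```

```text
grasp in panel mm [-13.  -52.9  33.7] F [ 6.5  8.1 -8.9] w 0.0183 rot err [-0.0043  0.0035 -0.002 ] t 5.4
```

Call:
apply_moves --commands '[[[0.05,0.3,0],[0,0,0]],[[0.05,0.3,0],[0,0,0]],[[0.05,0.3,0],[0,0,0]],[[0.05,0.3,0],[0,0,0]]]' --hand 0.0

```text
clock: 5.9
tcp_pos: [0.4926, -0.0118, 0.2531]
tcp_rot: [1.673, 1.94, 0.746]
wrist_force: [-0.4, 0.4, -0.4]
grip_width: 0.0428
```

```bash
python3 -c "
from s import *
panelpos();shot('c4')
o,p0,R0=panelpos()
print(PR[:,2]*8)
print(delta((-.013,-.05,.12),0,p0,R0),delta((0,.08,.06),-.6,p0,R0))"
```

```text
grasp in panel mm [-13.9 -52.7  33.3] F [-0.5  0.5 -0. ] w 0.0428 rot err [-0.0001  0.0015  0.0006] t 5.9
grasp in panel mm [-13.9 -52.6  33.2] F [ 0.8 -0.7  0.3] w 0.0428 rot err [-0.0001  0.0015  0.0005] t 6.0
[-5.29476181 -0.78777317  5.9451586 ]
(array([-5.69823572, -0.58833407,  6.52144725]), array([-0.00012677,  0.00151334,  0.00047737])) (array([-2.68472105, 13.00312701,  2.93244808]), array([-0.39758728, -0.05754963,  0.44605203]))
```

View pics/c4.png

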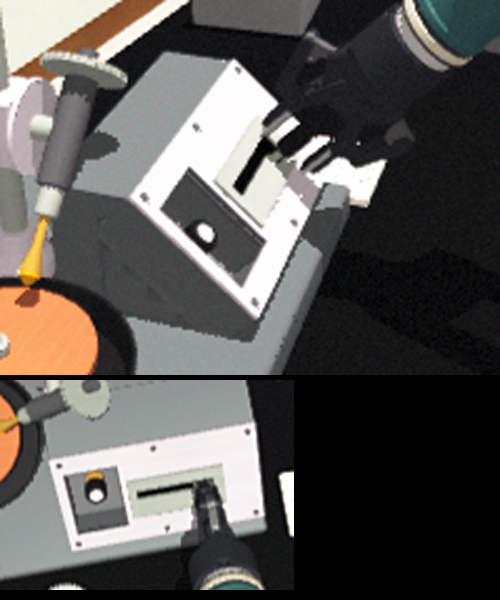

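```bash
python3 - <<'E'
from s import *
for n in("top","side"): print(n,proj(n,pw((0,.08,-.012))).round(1))
s=cv2.imread("pics/c4_side.png");t=cv2.imread("pics/c4_top.png")
a=cv2.resize(s[215:335,120:240],None,fx=5,fy=5,interpolation=2);cv2.imwrite("pics/st_s.png",a)
b=cv2.resize(t[110:230,140:260],None,fx=5,fy=5,interpolation=2);cv2.imwrite("pics/st_t.png",b)
E
```

```text
top [245.5 214.3]
side [262.1 242.9]
```

View pics/st_s.png

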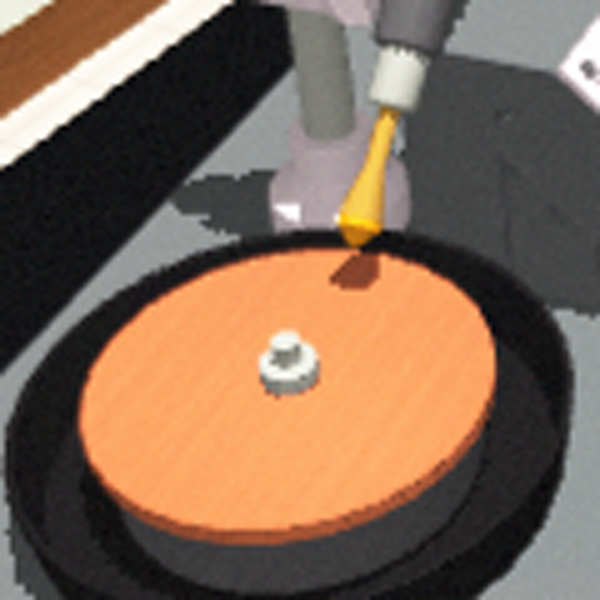

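View pics/st_t.png

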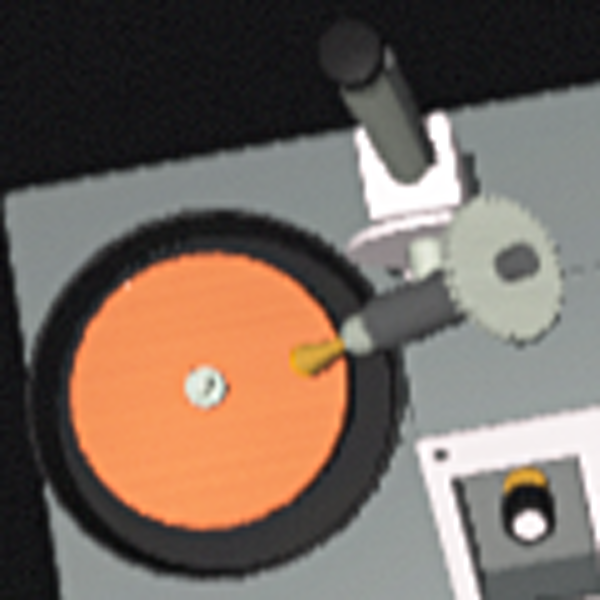

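```bash
python3 - <<'E'
from s import *
s=cv2.imread("pics/c4_side.png");t=cv2.imread("pics/c4_top.png")
a=cv2.resize(s[245:277,175:205],None,fx=18,fy=18,interpolation=2)
b=cv2.resize(t[170:192,192:222],None,fx=18,fy=18,interpolation=2)
cv2.imwrite("pics/z_s.png",a);cv2.imwrite("pics/z_t.png",b)
# lap ellipse
for n,im,hub in(("side",s,(177,287)),("top",t,(181,187))):
    hsv=cv2.cvtColor(im,cv2.COLOR_BGR2HSV);m=cv2.inRange(hsv,(5,110,190),(14,190,255))
    m=cv2.morphologyEx(m,cv2.MORPH_OPEN,np.ones((3,3)))
    k,l,st,ce=cv2.connectedComponentsWithStats(m);L=l==max(range(1,k),key=lambda i:st[i,4]*(np.hypot(*(ce[i]-hub))<25))
    c=max(cv2.findContours(L.astype(np.uint8),0,1)[0],key=cv2.contourArea);h=cv2.convexHull(c);print(n,cv2.fitEllipse(h),len(h))
E
```

```text
side ((176.99966430664062, 292.7109069824219), (54.07298278808594, 83.96656036376953), 77.20599365234375) 36
top ((181.19595336914062, 187.70220947265625), (53.90837478637695, 55.27391815185547), 40.84352111816406) 30
```

View pics/z_s.png

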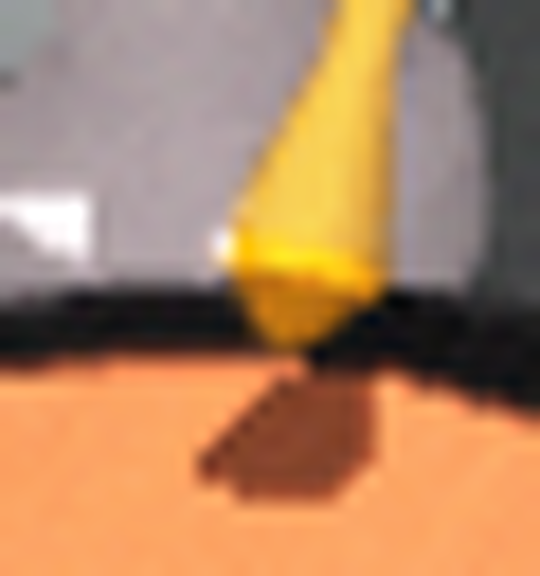

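View pics/z_t.png

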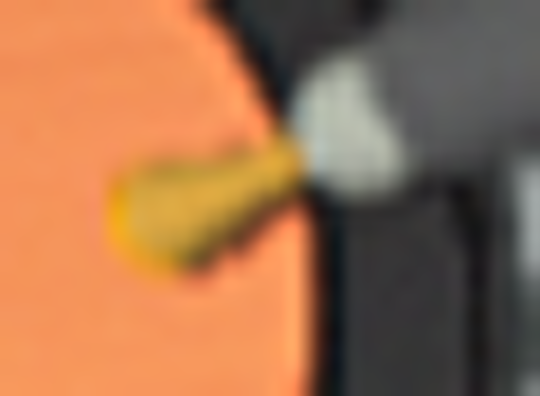

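```bash
python3 - <<'E'
from s import *
c=tri((181.2,187.7),(177.0,292.4));print("lap c",c,"top err",proj("top",c)-[181.2,187.7])
for n in("top","side"): print(ray(n,[(181.2,187.7),(177.0,292.4)][n=="side"],.095))
for u in(110,130,150,170):
  for v in(218,228):
    q=(192+(u+.5)/18-.5,170+(v+.5)/18-.5);X=tri(q,(190.64,263.86));print(u,v,X.round(4),(proj("top",X)-q).round(2))
# machine-frame prediction: centre from base corners
E
```

```text
lap c [0.69814536 0.31644653 0.08861685] top err [-0.21398597 -0.34441381]
[0.69601033 0.31437805 0.095     ]
[0.69426189 0.32187701 0.095     ]
110 218 [0.7055 0.2647 0.1164] [0.3 0.5]
110 228 [0.7045 0.2649 0.1168] [0.18 0.31]
130 218 [0.7065 0.2625 0.1142] [0.16 0.26]
130 228 [0.7055 0.2627 0.1146] [0.04 0.07]
150 218 [0.7075 0.2603 0.1121] [0.01 0.02]
150 228 [0.7064 0.2605 0.1125] [-0.11 -0.17]
170 218 [0.7084 0.2581 0.11  ] [-0.13 -0.22]
170 228 [0.7074 0.2584 0.1104] [-0.25 -0.41]
```

Call:
apply_moves --commands '[[[-1.8,-0.3,2.0],[0,0,0]],[[-4.6,-0.7,5.2],[0,0,0]],[[-4.6,0,5.2],[0,0,0]],[[-4.4,4,4.8],[-0.1,-0.014,0.11]],[[-4,8,4.2],[-0.2,-0.029,0.223]],[[-3.5,11.5,3.5],[-0.3,-0.043,0.334]],[[-2.7,13.0,2.9],[-0.4,-0.058,0.446]],[[-2.7,13.0,2.9],[-0.4,-0.058,0.446]],[[-2.7,13.0,2.9],[-0.4,-0.058,0.446]]]' --hand -0.15

```text
clock: 7.12
tcp_pos: [0.4656, 0.1183, 0.2814]
tcp_rot: [0.99, 2.267, 0.502]
wrist_force: [-0.3, -0.8, 0.4]
grip_width: 0.0362
```

```bash
python3 -c "
from s import *
o,p0,R0=panelpos();shot('c5')
print(delta((0,.08,-.021),-.6,p0,R0))"
```

```text
grasp in panel mm [-0.9 79.9 59.4] F [-0.  -0.7  0.6] w 0.0362 rot err [ 0.3982  0.058  -0.4452] t 7.125
(array([ 5.37774867,  0.79191958, -5.92105909]), array([ 0.00124803, -0.00068162,  0.00086747]))
```

View pics/c5.png

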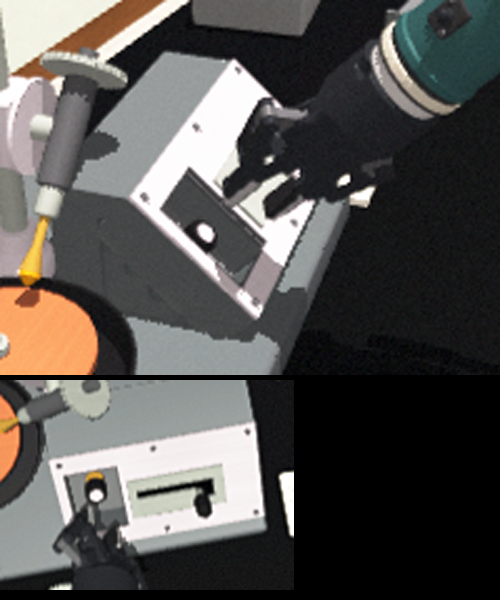

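Call:
apply_moves --commands '[[[1.8,0.3,-2.0],[0,0,0]],[[3.0,0.45,-3.3],[0,0,0]],[[3.8,0.56,-4.2],[0,0,0]],[[4.6,0.68,-5.1],[0,0,0]],[[5.4,0.8,-5.9],[0,0,0]],[[5.4,0.8,-5.9],[0,0,0]],[[5.4,0.8,-5.9],[0,0,0]]]'

```text
clock: 8.1
tcp_pos: [0.5197, 0.1265, 0.2233]
tcp_rot: [0.987, 2.266, 0.502]
wrist_force: [0.1, 0.7, -0.4]
grip_width: 0.0361
```

```bash
python3 -c "
from s import *
o,p0,R0=panelpos();shot('c6')
print(o['moment'],delta((0,.08,-.021),-.6,p0,R0))"
```

```text
grasp in panel mm [  1.1  80.  -20.4] F [-0.1  0.7 -0.4] w 0.0361 rot err [ 0.3995  0.0598 -0.4462] t 8.1
[-0.08553891  0.29377724  0.05565751] (array([-0.03366849, -0.02457239, -0.11175471]), array([ 0.00215982,  0.00115203, -0.0004665 ]))
```

View pics/c6.png

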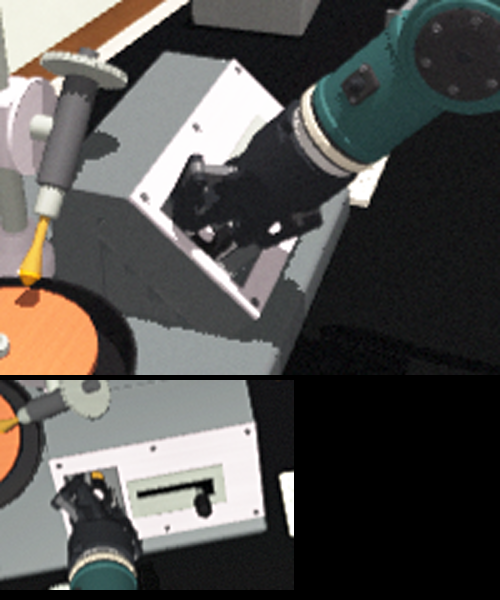

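Call:
apply_moves --commands '[[[-0.05,-0.01,-0.06],[0,0,0]],[[-0.05,-0.01,-0.06],[0,0,0]],[[-0.05,-0.01,-0.06],[0,0,0]],[[-0.05,-0.01,-0.06],[0,0,0]],[[-0.05,-0.01,-0.06],[0,0,0]]]' --hand -1 --grip_force 40

```text
clock: 8.82
tcp_pos: [0.5191, 0.1262, 0.2232]
tcp_rot: [0.987, 2.266, 0.502]
wrist_force: [-5.3, -2.8, 5.6]
grip_width: 0.0249
```

```bash
python3 -c "
from s import *
o,p0,R0=panelpos()
print(o['moment'])
for s in np.arange(-.5,.75,.1): d,r=delta((0,.08,-.021),s,p0,R0); print(s.round(2),d.round(2),r.round(3))"
```

```text
grasp in panel mm [  0.7  79.7 -20.1] F [-0.4 -2.   8. ] w 0.0249 rot err [ 0.4     0.0603 -0.4461] t 8.825
[-0.32118641  0.43501396 -0.1688138 ]
-0.5 [ 0.03  0.   -0.1 ] [ 0.069  0.012 -0.075]
-0.4 [ 0.03  0.   -0.1 ] [ 0.135  0.021 -0.149]
-0.3 [ 0.03  0.   -0.1 ] [ 0.201  0.031 -0.223]
-0.2 [ 0.03  0.   -0.1 ] [ 0.268  0.041 -0.298]
-0.1 [ 0.03  0.   -0.1 ] [ 0.334  0.051 -0.372]
-0.0 [ 0.03  0.   -0.1 ] [ 0.4    0.06  -0.446]
0.1 [ 0.03  0.   -0.1 ] [ 0.466  0.07  -0.52 ]
0.2 [ 0.03  0.   -0.1 ] [ 0.532  0.08  -0.595]
0.3 [ 0.03  0.   -0.1 ] [ 0.599  0.09  -0.669]
0.4 [ 0.03  0.   -0.1 ] [ 0.665  0.099 -0.743]
0.5 [ 0.03  0.   -0.1 ] [ 0.731  0.109 -0.818]
0.6 [ 0.03  0.   -0.1 ] [ 0.797  0.119 -0.892]
0.7 [ 0.03  0.   -0.1 ] [ 0.864  0.129 -0.966]
```

Call:
apply_moves --commands '[[[0,0,0],[0.069,0.012,-0.075]],[[0,0,0],[0.135,0.021,-0.149]],[[0,0,0],[0.201,0.031,-0.223]],[[0,0,0],[0.268,0.041,-0.298]],[[0,0,0],[0.334,0.051,-0.372]],[[0,0,0],[0.4,0.06,-0.446]],[[0,0,0],[0.4,0.06,-0.446]],[[0,0,0],[0.4,0.06,-0.446]]]'

```text
clock: 9.82
tcp_pos: [0.5193, 0.1261, 0.2234]
tcp_rot: [1.673, 1.94, 0.747]
wrist_force: [-4.1, -4.1, 5.1]
grip_width: 0.0246
```

```bash
python3 - <<'E'
from s import *
o,p0,R0=panelpos();shot('c7');print(o['moment'])
s=cv2.imread("pics/c7_side.png");t=cv2.imread("pics/c7_top.png")
a=cv2.resize(s[245:277,175:205],None,fx=18,fy=18,interpolation=2)
b=cv2.resize(t[170:192,192:222],None,fx=10,fy=10,interpolation=2)
c=np.zeros((576,800,3),np.uint8);c[:,:540]=a;c[:220,500:]=b;cv2.imwrite("pics/z7.png",c)
E
```

```text
grasp in panel mm [  1.1  79.9 -20.1] F [-0.1 -3.5  6.9] w 0.0246 rot err [-0.0005  0.0015 -0.0001] t 9.825
[-0.27170913  0.4641546  -0.42538927]
```

View pics/z7.png

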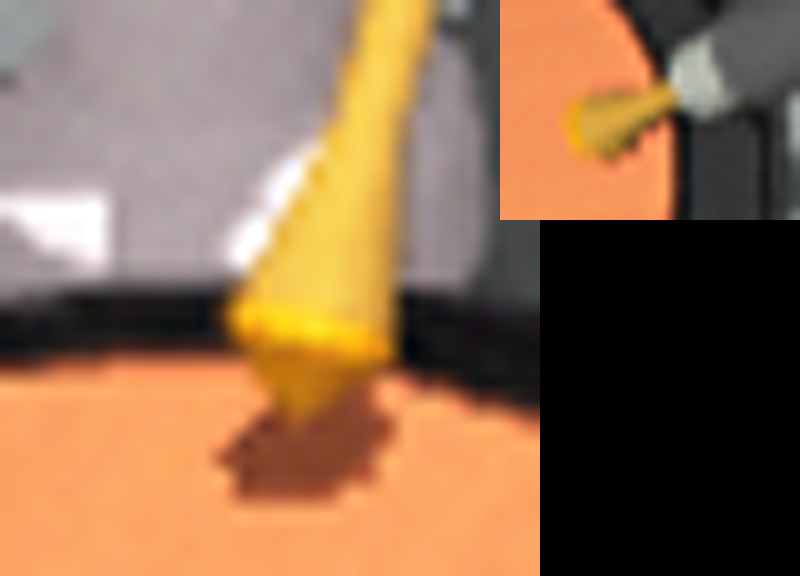

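View pics/c7.png

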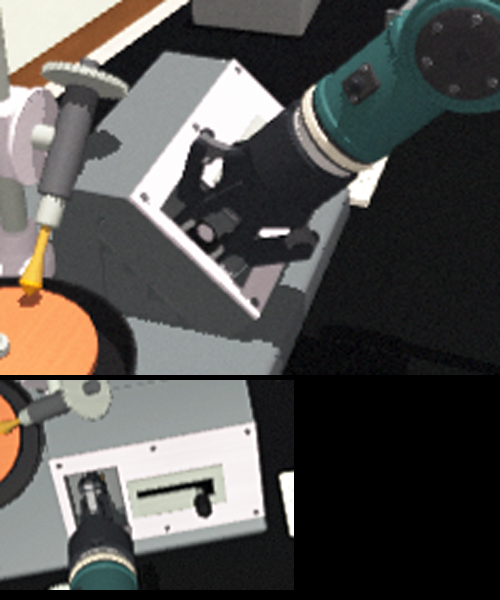

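```bash
python3 - <<'E'
from s import *
s=cv2.imread("pics/c4_side.png");t=cv2.imread("pics/c4_top.png")
H={}
for n,im,hub in(("side",s,(177,287)),("top",t,(181,187))):
    hsv=cv2.cvtColor(im,cv2.COLOR_BGR2HSV);m=cv2.inRange(hsv,(5,110,190),(14,190,255))
    m=cv2.morphologyEx(m,cv2.MORPH_OPEN,np.ones((3,3)))
    k,l,st,ce=cv2.connectedComponentsWithStats(m);L=l==max(range(1,k),key=lambda i:st[i,4]*(np.hypot(*(ce[i]-hub))<25))
    c=max(cv2.findContours(L.astype(np.uint8),0,1)[0],key=cv2.contourArea);H[n]=cv2.convexHull(c)[:,0]
def circ(n,z):
    Q=np.array([ray(n,p,z)[:2] for p in H[n]])
    r=least_squares(lambda v:np.hypot(Q[:,0]-v[0],Q[:,1]-v[1])-v[2],[.7,.31,.075],loss="soft_l1",f_scale=.001);return r.x
for z in(.085,.09,.095,.1): print(z,circ("top",z).round(4),circ("side",z).round(4))
gc=tri((200.19,181.42),(191.75,259.42));col=tri((207.9,178.1),(198.2,236))
ax=gc-col;L=np.linalg.norm(ax);ax/=L;print("girdle",gc,"collar",col,L,ax,"tilt",np.degrees(np.arccos(-ax[2])))
for d in(.006,.008,.01,.012):
    X=gc+ax*d;print(d,X.round(4),proj("side",X).round(2),"target 190.64 263.86")
print(proj("top",gc)-[200.19,181.42])
E
```

```text
0.085 [0.6984 0.3168 0.0751] [0.7045 0.3089 0.0756]
0.09 [0.6974 0.3156 0.0748] [0.7005 0.313  0.0749]
0.095 [0.6965 0.3144 0.0745] [0.6965 0.3171 0.0742]
0.1 [0.6956 0.3133 0.0741] [0.6925 0.3212 0.0735]
girdle [0.70596136 0.2575089  0.12157175] collar [0.70622245 0.23041729 0.1593107 ] 0.0464569845611275 [-0.00562016  0.58315482 -0.8123416 ] tilt 35.674653032240435
0.006 [0.7059 0.261  0.1167] [190.76 262.42] target 190.64 263.86
0.008 [0.7059 0.2622 0.1151] [190.49 263.43] target 190.64 263.86
0.01 [0.7059 0.2633 0.1134] [190.22 264.44] target 190.64 263.86
0.012 [0.7059 0.2645 0.1118] [189.95 265.45] target 190.64 263.86
[0.06202974 0.1029386 ]
```

```bash
python3 - <<'E'
from s import *
c=tri(proj("top",(.6965,.3144,.095)),proj("side",(.6965,.3171,.095)));print(c)
for dy in(0,.0027):
  for ty in (.2605,.2625,.2645):print(dy,ty,proj("side",(.7059,ty+dy,.095)).round(2),"now 191.08 267.92; 4mm ->",proj("side",(.7059,ty+dy,.099)).round(2))
E
```

```text
[0.69745949 0.31523277 0.09290261]
0 0.2605 [192.16 271.05] now 191.08 267.92; 4mm -> [191.94 269.45]
0 0.2625 [191.54 271.65] now 191.08 267.92; 4mm -> [191.31 270.05]
0 0.2645 [190.91 272.25] now 191.08 267.92; 4mm -> [190.69 270.65]
0.0027 0.2605 [191.32 271.86] now 191.08 267.92; 4mm -> [191.09 270.26]
0.0027 0.2625 [190.69 272.46] now 191.08 267.92; 4mm -> [190.47 270.85]
0.0027 0.2645 [190.07 273.06] now 191.08 267.92; 4mm -> [189.84 271.46]
```

Call:
apply_moves --commands '[[[0,0,0],[0.055,0.008,-0.062]],[[0,0,0],[0.11,0.016,-0.123]],[[0,0,0],[0.165,0.024,-0.185]],[[0,0,0],[0.218,0.032,-0.245]],[[0,0,0],[0.218,0.032,-0.245]],[[0,0,0],[0.218,0.032,-0.245]]]'

```text
clock: 10.68
tcp_pos: [0.5194, 0.1261, 0.2235]
tcp_rot: [2.018, 1.681, 0.864]
wrist_force: [-4.2, -2.6, 5.1]
grip_width: 0.0249
```

```bash
python3 - <<'E'
from s import *
o,p0,R0=panelpos();shot('c8');print(o['moment'])
s=cv2.imread("pics/c8_side.png");t=cv2.imread("pics/c8_top.png")
a=cv2.resize(s[245:277,175:205],None,fx=18,fy=18,interpolation=2)
b=cv2.resize(t[170:192,192:222],None,fx=10,fy=10,interpolation=2)
c=np.zeros((576,800,3),np.uint8);c[:,:540]=a;c[:220,500:]=b;cv2.imwrite("pics/z8.png",c)
E
```

```text
grasp in panel mm [  1.3  79.8 -20.1] F [ 0.  -2.   6.8] w 0.0249 rot err [-0.2187 -0.0302  0.2445] t 10.675
[-0.2573104   0.39806052 -0.32474626]
```

View pics/z8.png

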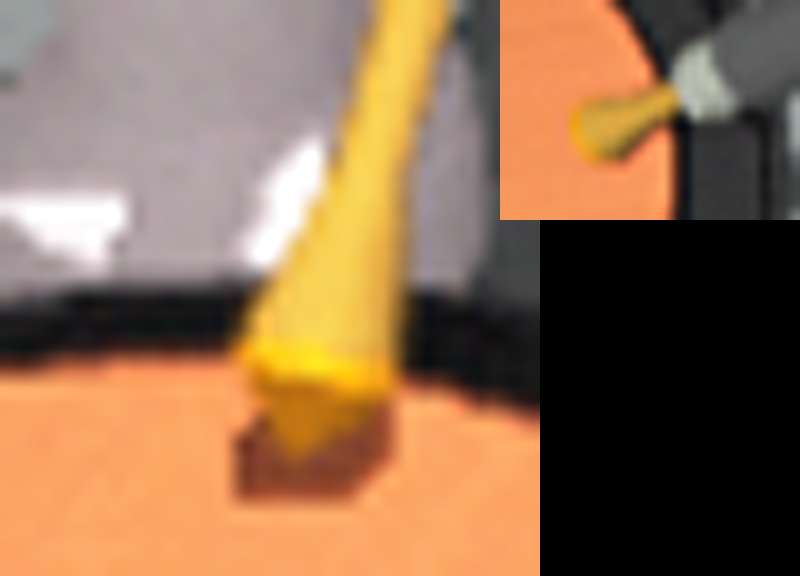

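```bash
python3 - <<'E'
from s import *
c=np.zeros((600,800,3),np.uint8)
for i,f in enumerate(("c4","c7","c8")):
    t=cv2.imread(f"pics/{f}_top.png");s=cv2.imread(f"pics/{f}_side.png")
    b=cv2.resize(t[174:190,195:212],None,fx=15,fy=15,interpolation=0); c[:240,i*262:i*262+255]=b
    a=cv2.resize(s[252:276,183:200],None,fx=15,fy=15,interpolation=0); c[240:600,i*262:i*262+255]=a
cv2.imwrite("pics/cmp.png",c)
E
```

```text
(no output)
```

View pics/cmp.png

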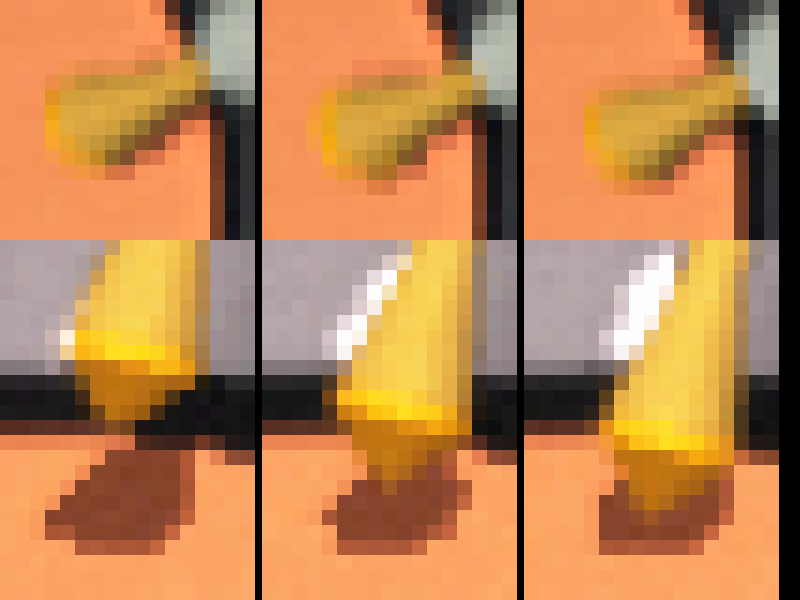

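```bash
python3 - <<'E'
from s import *
print("cap tri",tri((210.4,119.5),(167,103)), "pred from lap",[proj(n,(.7769,.1858,.4)).round(1) for n in("top","side")],"from base",[proj(n,(.696+.0791+.0044,.182+.0118-.0297,.4)).round(1) for n in("top","side")])
c=np.zeros((600,800,3),np.uint8)
s=cv2.imread("pics/c8_side.png");t=cv2.imread("pics/c8_top.png")
a=cv2.resize(s[165:245,150:215],None,fx=7,fy=7,interpolation=0);c[:560,:455]=a
b=cv2.resize(t[115:165,195:245],None,fx=6.8,fy=6.8,interpolation=0);c[:340,460:800]=b
cv2.imwrite("pics/hd.png",c)
E
```

```text
cap tri [0.77863585 0.18369518 0.39552864] pred from lap [array([209.2, 119.9]), array([166.3, 100.9])] from base [array([219.9, 118.2]), array([173. ,  97.4])]
```

View pics/hd.png

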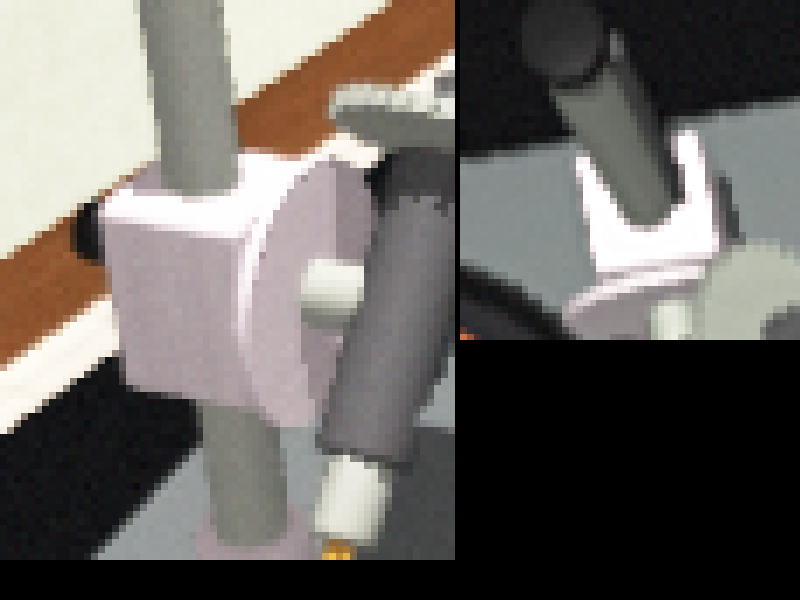

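```bash
python3 - <<'E'
from s import *
from scipy.optimize import brentq
Rz=R.from_euler('z',YAW).as_matrix()
for dy in(0,.0027):
  # lap/mast in top frame (.6965,.3144)
  lap=np.array([.6965,.3144+dy,.095]); mast=lap+Rz@[.06,-.14,0]; mast[2]=0
  near=mast+np.array([-.005,.0098,0])
  for nm,xy,row,col in(("mast@top",near,193.8,178.1),("TL",mast+Rz@[.023,.023,0],195.8,164.6),("TR",mast+Rz@[-.023,.023,0],198.5,183.8),("BL",mast+Rz@[.023,.023,0],219.4,166.9),("cap top",mast,102,167)):
    f=lambda z:proj("side",(xy[0],xy[1],z))[1]-row
    z=brentq(f,.05,.5);print(dy,nm,z.round(4),proj("side",(*xy[:2],z)).round(1),col)
lap=np.array([.6965,.3144,.095]); mast=lap+Rz@[.06,-.14,0]
# top view near point: direction to top camera
d=np.array([.487,.0476])-mast[:2];d/=np.linalg.norm(d);q=mast[:2]+.011*d
f=lambda z:proj("top",(*q,z))[1]-148
for z in(.2,.21,.22):print(z,proj("top",(*q,z)))
E
```

```text
Traceback (most recent call last):
AttributeError: 'float' object has no attribute 'round'
```

```bash
python3 - <<'E'
from s import *
from scipy.optimize import brentq
Rz=R.from_euler('z',YAW).as_matrix()
for dy in(0,.0027):
  lap=np.array([.6965,.3144+dy,.095]); mast=lap+Rz@[.06,-.14,0]; mast[2]=0
  near=mast+np.array([-.005,.0098,0])
  for nm,xy,row,col in(("mast@top",near,193.8,178.1),("TL",mast+Rz@[.023,.023,0],195.8,164.6),("TR",mast+Rz@[-.023,.023,0],198.5,183.8),("BL",mast+Rz@[.023,.023,0],219.4,166.9),("cap top",mast,102,167)):
    f=lambda z:proj("side",(xy[0],xy[1],z))[1]-row
    z=brentq(f,.05,.5);print(dy,nm,round(z,4),proj("side",(*xy[:2],z)).round(1),col)
lap=np.array([.6965,.3144,.095]); mast=lap+Rz@[.06,-.14,0]
d=np.array([.487,.0476])-mast[:2];d/=np.linalg.norm(d);q=mast[:2]+.011*d
for z in(.2,.21,.22):print(z,proj("top",(*q,z)))
E
```

```text
0 mast@top 0.2176 [178.6 193.8] 178.1
0 TL 0.2152 [163.6 195.8] 164.6
0 TR 0.2173 [184.2 198.5] 183.8
0 BL 0.1599 [167.5 219.4] 166.9
0 cap top 0.3978 [167.1 102. ] 167
0.0027 mast@top 0.219 [177.6 193.8] 178.1
0.0027 TL 0.2166 [162.6 195.8] 164.6
0.0027 TR 0.2187 [183.3 198.5] 183.8
0.0027 BL 0.1615 [166.5 219.4] 166.9
0.0027 cap top 0.3985 [166. 102.] 167
0.2 [225.18980298 150.42876772]
0.21 [224.65222754 149.37535938]
0.22 [224.10445867 148.30197645]
```

Call:
apply_moves --commands '[[[0,0,0],[0.043,0.006,-0.048]],[[0,0,0],[0.043,0.006,-0.048]],[[0,0,0],[0.043,0.006,-0.048]]]'

```text
clock: 11.15
tcp_pos: [0.5194, 0.1261, 0.2235]
tcp_rot: [2.083, 1.624, 0.886]
wrist_force: [-3.7, -4.2, 4.5]
grip_width: 0.0245
```

```bash
python3 - <<'E'
from s import *
o,p0,R0=panelpos()
acc=0
for i in range(6):
    acc=acc+optics.read_camera("side").astype(float)
im=(acc/6).astype(np.uint8)[:,:,::-1];cv2.imwrite("pics/c9_side.png",im)
cv2.imwrite("pics/z9.png",cv2.resize(im[252:276,183:203],None,fx=24,fy=24,interpolation=0))
# vertical profile through the tip column(s)
for c in(190,191,192):
    print(c);print([tuple(int(v) for v in im[r,c,::-1]) for r in range(262,275)])
E
```

```text
grasp in panel mm [  1.3  79.8 -20.1] F [-0.2 -3.6  6.2] w 0.0245 rot err [-0.2616 -0.0362  0.2924] t 11.15
190
[(243, 194, 78), (246, 199, 75), (253, 208, 40), (254, 212, 24), (196, 119, 14), (189, 112, 18), (185, 111, 21), (163, 91, 30), (142, 75, 39), (135, 69, 43), (174, 88, 55), (252, 165, 101), (252, 164, 100)]
191
[(247, 205, 85), (248, 209, 84), (251, 209, 63), (255, 222, 31), (227, 143, 19), (193, 116, 18), (193, 116, 16), (191, 117, 17), (182, 109, 26), (135, 69, 43), (169, 86, 52), (252, 165, 101), (252, 166, 101)]
192
[(248, 210, 85), (249, 212, 84), (252, 213, 67), (255, 225, 33), (233, 150, 21), (193, 116, 17), (189, 114, 18), (184, 109, 20), (151, 84, 33), (134, 68, 45), (171, 87, 53), (252, 164, 100), (251, 164, 99)]
```

View pics/z9.png

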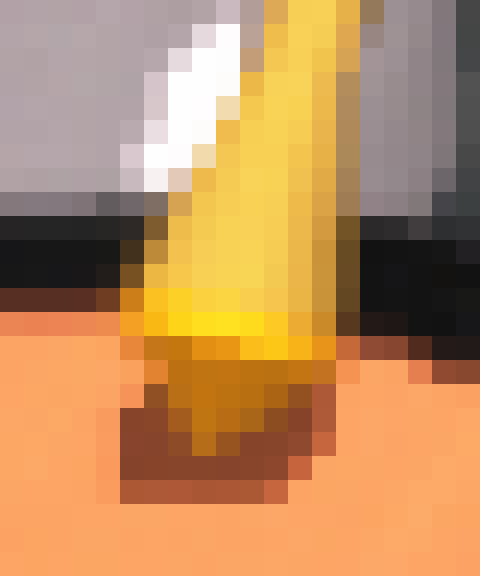

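```bash
python3 - <<'E'
import cv2
for f in("c4","c7","c8","c9"):
    im=cv2.imread(f"pics/{f}_side.png"); print(f,[int(v) for v in im[272,184:200,2]],[int(v) for v in im[271,184:200,2]])
E
```

```text
c4 [252, 252, 252, 250, 173, 176, 172, 172, 170, 197, 252, 252, 252, 252, 252, 252] [252, 250, 170, 169, 136, 136, 135, 133, 134, 140, 197, 252, 252, 252, 252, 252]
c7 [252, 252, 252, 250, 176, 175, 172, 172, 172, 200, 252, 252, 252, 252, 252, 252] [252, 252, 253, 250, 135, 135, 137, 135, 133, 143, 173, 198, 252, 252, 252, 252]
c8 [252, 252, 252, 250, 172, 171, 177, 172, 172, 172, 199, 252, 252, 252, 252, 252] [252, 252, 252, 250, 135, 136, 131, 136, 133, 134, 142, 198, 252, 252, 252, 252]
c9 [252, 252, 252, 250, 173, 173, 174, 169, 171, 171, 198, 252, 252, 252, 252, 252] [252, 252, 252, 250, 134, 135, 135, 135, 134, 136, 140, 198, 252, 252, 252, 252]
```

```bash
python3 - <<'E'
from s import *
Rz=R.from_euler('z',YAW).as_matrix()
for lap in((.6965,.3171),(.6965,.3157)):
 for col in(190.9,191.2,191.5):
  for row in (270.35,):
   f=lambda v:proj("side",np.array([*lap,.095])+Rz@[0,-v[0],v[1]])-[col,row]
   print(lap,col,(least_squares(f,[.05,.005]).x*1000).round(2))
# top: girdle centre expected for t,h
for t,h in((.05,.004),(.055,.004),(.06,.004)):
   X=np.array([.6965,.3144,.095])+Rz@[0,-t,h]; print(t,proj("top",X).round(2), "gc",proj("top",X+Rz@[0,-.005,.007]).round(2))
E
```

```text
(0.6965, 0.3171) 190.9 [51.91  6.33]
(0.6965, 0.3171) 191.2 [52.93  5.52]
(0.6965, 0.3171) 191.5 [53.95  4.71]
(0.6965, 0.3157) 190.9 [50.21  6.63]
(0.6965, 0.3157) 191.2 [51.23  5.82]
(0.6965, 0.3157) 191.5 [52.25  5.02]
0.05 [199.1  183.95] gc [200.43 183.14]
0.055 [200.92 183.62] gc [202.27 182.81]
0.06 [202.75 183.29] gc [204.1  182.48]
```

```bash
python3 -c "
from s import *
o,p0,R0=panelpos()
print(PR[:,2]*8.2)
for p in((-.014,-.048,.10),(-.014,-.048,.034)): print(delta(p,0,p0,R0))"
```

```text
grasp in panel mm [  1.3  79.8 -20.1] F [ 0.7 -3.4  7. ] w 0.025 rot err [-0.2617 -0.0362  0.2924] t 11.45
[-5.42713085 -0.8074675   6.09378757]
(array([ -7.16110663, -13.98689046,   7.92530707]), array([-0.26165096, -0.03623654,  0.29244247]))
(array([ -2.79292814, -13.3369776 ,   3.02055122]), array([-0.26165096, -0.03623654,  0.29244247]))
```

Call:
apply_moves --commands '[[[0,0,0],[0,0,0]],[[0,0,0],[0,0,0]],[[0,0,0],[0,0,0]],[[0,0,0],[0,0,0]],[[-1.3,-0.2,1.5],[0,0,0]],[[-2.7,-0.4,3.0],[0,0,0]],[[-5.3,-0.8,6.0],[0,0,0]],[[-5.3,-0.8,6.0],[0,0,0]]]' --hand -0.15

```text
clock: 12.45
tcp_pos: [0.466, 0.1184, 0.2856]
tcp_rot: [2.08, 1.622, 0.892]
wrist_force: [0.8, -0.2, -1.0]
grip_width: 0.0364
```

```bash
python3 - <<'E'
from s import *
o,p0,R0=panelpos();shot('c10')
s=cv2.imread("pics/c10_side.png")
print([[int(v) for v in s[r,191,::-1]] for r in range(265,274)])
for p in((-.014,-.048,.10),(-.014,-.048,.034)): print(delta(p,0,p0,R0))
E
```

```text
grasp in panel mm [ 3.6 80.2 62.2] F [-0.1 -0.4 -1.3] w 0.0364 rot err [-0.2635 -0.0318  0.2915] t 12.45
[[255, 224, 32], [227, 143, 22], [195, 116, 18], [193, 115, 18], [192, 117, 16], [184, 112, 28], [136, 69, 44], [171, 88, 56], [251, 163, 97]]
(array([ -1.82375712, -13.22399779,   1.71339039]), array([-0.26348708, -0.03183795,  0.29151669]))
(array([  2.54442137, -12.57408493,  -3.19136546]), array([-0.26348708, -0.03183795,  0.29151669]))
```

View pics/c10.png

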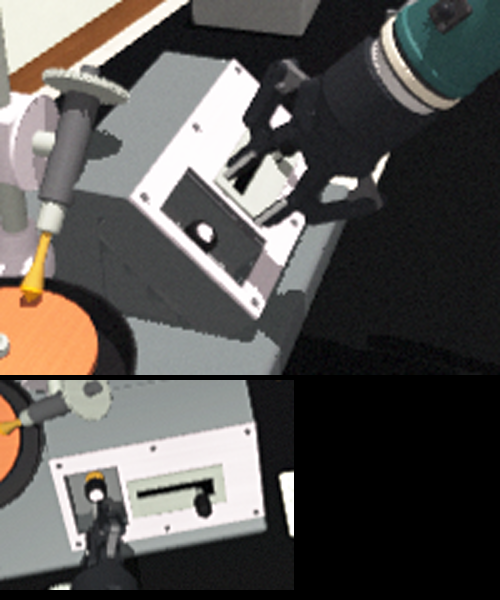

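Call:
apply_moves --commands '[[[-2.6,-0.6,2.8],[0,0,0]],[[-2.5,-4,2.6],[-0.066,-0.008,0.073]],[[-2.3,-8,2.3],[-0.13,-0.016,0.146]],[[-2.0,-11.5,2.0],[-0.2,-0.024,0.219]],[[-1.8,-13.2,1.7],[-0.263,-0.032,0.292]],[[-1.8,-13.2,1.7],[-0.263,-0.032,0.292]],[[-0.6,-13.0,0.4],[-0.263,-0.032,0.292]],[[0.9,-12.8,-1.4],[-0.263,-0.032,0.292]],[[2.5,-12.6,-3.2],[-0.263,-0.032,0.292]],[[2.5,-12.6,-3.2],[-0.263,-0.032,0.292]]]' --hand 0.05

```text
clock: 13.8
tcp_pos: [0.491, -0.0065, 0.2477]
tcp_rot: [1.682, 1.949, 0.737]
wrist_force: [-0.2, -0.2, 0.0]
grip_width: 0.0447
```

```bash
python3 -c "
from s import *
o,p0,R0=panelpos();shot('c11');print(delta((-.014,-.048,.034),0,p0,R0))"
```

```text
grasp in panel mm [-20.1 -46.9  29.8] F [-0.1 -0.1  0.2] w 0.0447 rot err [-0.0001 -0.0118  0.0005] t 13.8
(array([ 0.04928327, -0.08358845,  0.59398531]), array([-8.41956436e-05, -1.17852848e-02,  5.05107442e-04]))
```

View pics/c11.png

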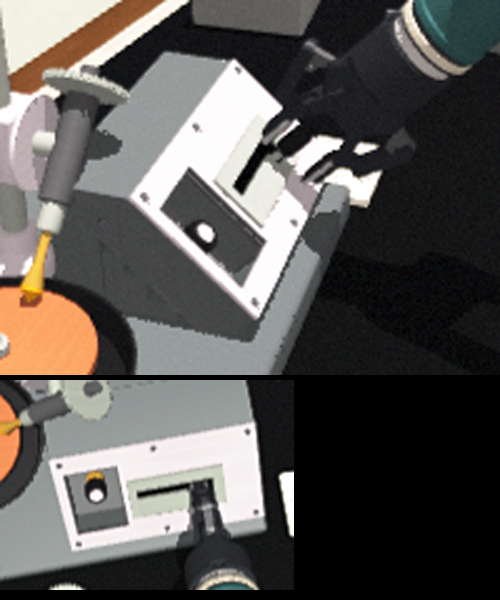

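Call:
apply_moves --commands '[[[0.05,-0.1,0.6],[0,-0.01,0]],[[0.05,-0.1,0.6],[0,-0.01,0]],[[0.05,-0.1,0.6],[0,-0.01,0]]]'

```text
clock: 14.28
tcp_pos: [0.4915, -0.0088, 0.2573]
tcp_rot: [1.67, 1.936, 0.746]
wrist_force: [1.0, -1.3, -0.3]
grip_width: 0.045
```

Call:
apply_moves --commands '[[[0,0,0],[0,0,0]],[[0,0,0],[0,0,0]],[[0,0,0],[0,0,0]],[[0,0,0],[0,0,0]],[[0,0,0],[0,0,0]]]' --hand -1 --grip_force 60

```text
clock: 14.9
tcp_pos: [0.4914, -0.0087, 0.2566]
tcp_rot: [1.671, 1.937, 0.745]
wrist_force: [-5.3, -1.6, 3.7]
grip_width: 0.0183
```

```bash
python3 -c "
from s import *
o,p0,R0=panelpos()
print(delta((0,-.051,.034),0,p0,R0),delta((0,.02,.034),0,p0,R0))"
```

```text
grasp in panel mm [-11.8 -49.9  36.4] F [-1.6 -0.8  6.4] w 0.0183 rot err [0.0024 0.0037 0.0013] t 14.9
(array([ 1.08469348, -0.0021219 ,  0.64464139]), array([0.00237572, 0.00374436, 0.00129058])) (array([0.03983217, 7.0205745 , 0.64464139]), array([0.00237572, 0.00374436, 0.00129058]))
```

Call:
apply_moves --commands '[[[0.03,-0.2,0],[0,0,0]],[[0.3,-0.16,0.25],[0,0,0]],[[0.6,-0.11,0.5],[0,0,0]],[[0.95,-0.06,0.8],[0,0,0]],[[0.95,-0.06,0.8],[0,0,0]],[[0.95,-0.06,0.8],[0,0,0]]]'

```text
clock: 15.65
tcp_pos: [0.5009, -0.0077, 0.2652]
tcp_rot: [1.671, 1.94, 0.75]
wrist_force: [-5.1, 6.6, 5.7]
grip_width: 0.0187
```

```bash
python3 -c "
from s import *
o,p0,R0=panelpos()
print(delta((0,-.051,.034),0,p0,R0),delta((0,.018,.034),0,p0,R0))"
```

```text
grasp in panel mm [  1.2 -49.5  36.4] F [0.8 7.3 7. ] w 0.0187 rot err [-0.0017  0.0037 -0.001 ] t 15.65
(array([ 0.13435037, -0.10923403, -0.2140608 ]), array([-0.00165913,  0.0037155 , -0.00102317])) (array([-0.88107823,  6.71563995, -0.2140608 ]), array([-0.00165913,  0.0037155 , -0.00102317]))
```

Call:
apply_moves --commands '[[[-0.18,1.2,-0.05],[0,0,0]],[[-0.36,2.4,-0.1],[0,0,0]],[[-0.54,3.6,-0.1],[0,0,0]],[[-0.72,4.8,-0.1],[0,0,0]],[[-0.9,6.0,-0.1],[0,0,0]],[[-1.0,6.6,-0.1],[0,0,0]],[[-1.0,6.6,-0.1],[0,0,0]]]'

```text
clock: 16.52
tcp_pos: [0.4908, 0.0582, 0.265]
tcp_rot: [1.67, 1.938, 0.749]
wrist_force: [-10.6, 4.5, 9.1]
grip_width: 0.018
```

```bash
python3 -c "
from s import *
panelpos()"
```

```text
grasp in panel mm [ 1.  17.  36.4] F [-1.2  6.  13.3] w 0.018 rot err [-0.0003  0.0054 -0.0008] t 16.525
```

Call:
apply_moves --commands '[[[0,0,0],[0,0,0]],[[0,0,0],[0,0,0]],[[0,0,0],[0,0,0]],[[0,0,0],[0,0,0]],[[-1.3,-0.2,1.5],[0,0,0]],[[-2.6,-0.4,3.0],[0,0,0]],[[-5.2,-0.8,6.0],[0,0,0]],[[-7.8,-1.2,8.5],[0,0,0]],[[-7.8,-1.2,8.5],[0,0,0]],[[-7.8,-1.2,8.5],[0,0,0]]]' --hand 0.1

```text
clock: 17.77
tcp_pos: [0.4132, 0.0447, 0.3476]
tcp_rot: [1.672, 1.938, 0.744]
wrist_force: [-0.0, 0.8, -0.7]
grip_width: 0.0468
```

```bash
python3 -c "
from s import *
o,p0,R0=panelpos();shot('c12')
s=cv2.imread('pics/c12_side.png')
print([[int(v) for v in s[r,191,::-1]] for r in range(265,274)])
c=np.zeros((600,800,3),np.uint8);c[:300,:400]=cv2.resize(s,(400,300));c[300:,:400]=cv2.resize(cv2.imread('pics/c12_top.png'),(400,300));c[:480,400:]=cv2.resize(cv2.imread('pics/c12.png'),(400,480));cv2.imwrite('pics/f.png',c)"
```

```text
grasp in panel mm [ -2.6  14.5 150.5] F [-0.4  0.8 -0.6] w 0.0468 rot err [0.0021 0.0031 0.0017] t 17.775
[[255, 223, 34], [226, 142, 18], [196, 120, 21], [195, 118, 21], [191, 116, 12], [183, 108, 26], [135, 67, 43], [167, 84, 51], [252, 165, 103]]
```

View pics/f.png

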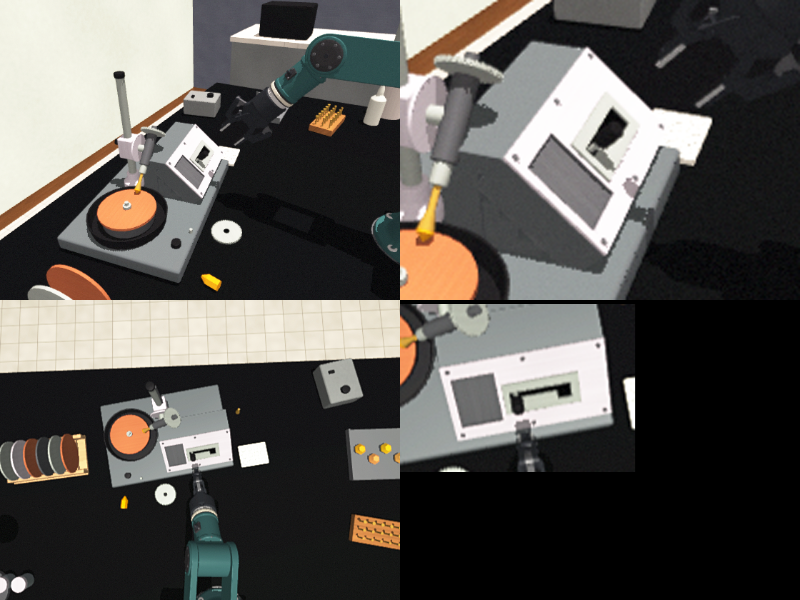

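```bash
python3 - <<'E'
import cv2,numpy as np
for n,(r0,r1,c0,c1) in (("top",(185,240,225,305)),("side",(190,262,235,300))):
    a=cv2.imread(f"pics/{n}0.png").astype(int)[r0:r1,c0:c1];b=cv2.imread(f"pics/c12_{n}.png").astype(int)[r0:r1,c0:c1]
    d=np.abs(a-b).max(2)>50;print(n,d.sum(),np.argwhere(d)[:20].tolist())
E
python3 -c "
from station import ticket
print(ticket.hand_in())"
```

```text
top 90 [[44, 48], [44, 49], [44, 50], [44, 51], [45, 44], [45, 45], [45, 46], [45, 47], [45, 48], [45, 49], [45, 50], [45, 51], [46, 44], [46, 45], [46, 46], [46, 47], [46, 48], [46, 49], [46, 50], [46, 51]]
side 86 [[49, 58], [49, 59], [49, 60], [50, 58], [50, 59], [50, 60], [51, 57], [51, 58], [51, 59], [51, 60], [51, 61], [51, 62], [52, 56], [52, 57], [52, 58], [52, 59], [52, 60], [52, 61], [52, 62], [52, 63]]
the job is handed in; nothing more can be done
None
```

I carried out all the steps and handed the job in at about 18 s. The final stone height, about 4 mm above the lap, is an estimate rather than a sharp measurement.

**What I did:** I pulled the shutter handle right and parked it in the notch. I turned the sunken knob clockwise about 1.0 rad in one grip, which lowers the stone about 15 mm. Then I took the handle back out of the notch, guided it to about 3 mm short of shut and let go there, and withdrew the arm.

**Last checks:**
- **Shutter:** after withdrawal the pictures show it closed and the handle at its starting place. I compared the panel with the first pictures. The only differences seemed to lie at the lower edge, which I took to be the gripper and its shadow. I handed in along with that check.
- **Stone position:** the tip stayed at the same pixel from just after the knob turn to the end, so releasing the knob and closing the shutter did not move it.
- **Robot contact:** the wrist force read about zero at the end, with the gripper clear of the machine.
- **Bystanders:** they looked untouched in the last pictures.

**Where the checks disagreed:** the stone height estimates did not agree.

| Method | Height above the lap |
|---|---|
| Both cameras together | about 4.5–5.5 mm |
| Head block against the mast | about 2.5–7.5 mm, centred near 4–5 mm |
| Shadow on the lap, coarse | about 2–4.6 mm |

Most of these fall inside the 1.5–6.5 mm window, and I took about 4–4.5 mm as the likely value. The top of the head-block range is above the window, so the height is not fully certain.

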